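# End the wash: shut down the ultrasonic cleaner and put its lid on the drainer

## Robot

A 7-joint arm with a two-finger parallel gripper is mounted at the origin on the work surface. World frame = base frame: x ahead of the robot, y to its left, z up, the work surface at z = 0. Lengths are in m, angles in degrees, forces in N, time in s.
With the tool pointing down it reaches from about 0.425 to 0.875 m from the base axis. Payload 4.7 kg.
Tool frame: the origin (TCP) lies at the centre of the arm's flange, where the gripper is bolted on; the fingertips stand 182 mm ahead of it and the grasp point (between the pads) lies 164 mm ahead of it; z points along the fingers, y is the line along which they close (so a half turn about z gives the same grasp; the last joint's range is limited). The gripper opens to 87 mm and grips with 3 to 60 N. Pads are 19 mm wide; open, the fingers measure 117 mm over their backs; the gripper's body (75 mm by 190 mm) begins 51 mm behind the grasp point.
Start: joints at [65.724, 18.392, -4.016, 83.108, 1.295, 78.541, -3.26], TCP at [0.276, -0.589, 0.405] pointing down, gripper open.
Joint ranges: [-163.93, 163.93], [-17.29, 119.83], [-79.2, 71.16], [3.27, 140.29], [-89.18, 269.18], [5.43, 117.66], [-154.24, 154.24]. Speed limits (degrees/s): [147.25, 147.25, 180, 180, 180, 180, 180].

## Interface

Orientations are given as [roll, pitch, yaw] about the fixed x, y, z axes, in that order (R = Rz(yaw) Ry(pitch) Rx(roll)).
In Python, from cell import env gives the robot as it stands. The module is installed in compiled form; this text tells all that it offers.
- The arm moves only by the tool step_arm, never from a script. Its argument "steps" is one flat list of numbers, 5 for each row, row after row: the opening, from 0 (shut) to 1 (fully open), then the shift along the tool's x, y, z in mm, then the turn about the tool's z in degrees. In form: [grip, dx, dy, dz, roll, grip, dx, dy, dz, roll, ...]. A call has 1 to 12 rows; each row shifts and turns the commanded pose from where the row before left it, along the tool's axes as they then stand; what a row does not reach is not made up. A row lasts 1/8 s, in which the tool goes at most 62.5 mm and 10.7 degrees, less where a joint would pass 70% of its speed; a pose out of reach is approached as far as the arm can. A call with a gripper value outside its range is refused whole. The fingers move at their own pace and stop on an object; "grip_force" is the grip in N (left out, the last holds). Time passes only in rows, so rows that do not move let the fingers close. It gives the time, the measured TCP pose, the force, the opening and the grip force at its end, in the units of the state.
- env.get_obs(): the state, without advancing time (a new reading comes with each control period).
- env.read_camera(name): name is "side" or "top" or "wrist"; returns a dict with "image" (420x560x3 uint8, red, green, blue), "camera_matrix" (3x3 intrinsics, pixels), "R" (3x3) and "t" (3): a world point X has camera coordinates R X + t. Camera axes: x right, y down, z forward; pixel columns grow to the right and rows downward; lengths in m; the calibration is good to about 2 mm. A picture is of the moment at which its call begins. There is no depth.
- env.sign_off(): hands the job in; it is judged then, once.
The state is a dict: "time_s": time; "qpos": joint angles; "joint_velocities": joint speeds; "effort": joint torques, N m; "tool_pos": TCP position; "tool_rot": TCP orientation; "force": force on the tool from outside, world axes, zero at the start; "wrist_torque": the same for the moment, N m; "grip_width": finger opening in m; "grasp_force": force on a finger pad.
Only numpy, scipy, OpenCV 4.12 (cv2) and the standard library are available. Lean on these libraries where they do the work, as an engineer would, in place of code of your own. Each camera call takes 0.05 s, during which the arm holds its last target. There are 200 camera calls.

## Task

The wash is finished: on the ultrasonic cleaner's sloping panel press the blue key (ultrasound off), then the yellow (heater off), then the red (mains off), each fully down and one at a time, while the lid is still on. Then lift the lid off by its black knob, carry it to the wire drainer and lay it gently, knob up, flat and square on the sloping bars; still holding the knob, bring it down the slope until its lower edge bears on the blue stop bar, and only then let go. Leave the turbine wheels, the flask and the tub undisturbed.

Things in the scene. Friction and masses are not known exactly. Their poses are not given: they have to be found in the camera images.
- cleaner: white bench ultrasonic cleaner, fixed, key panel facing right (-y). Origin: on the bench under the tank's centre; x from the panel to the back, z up. Casing 180 (x) by 200 (y), 190 high; steel tank rim (154 by 154) up to 204. In front (x -170 to -90) a console with a panel sloping up from 75 to 131 high: its normal leans 35 degrees from vertical towards -x
- key_blue (a joint): travel of the round blue key (ultrasound off), 32 mm across, the left one seen from in front of the panel (+y of the cleaner): 0 = up, 0.006 m = fully down; spring, 1.5 N at the start to 5 N fully down, where its face is level with its 48 mm black collar; springs back
- key_yellow (a joint): travel of the round yellow key (heater off), in the middle; as key_blue
- key_red (a joint): travel of the round red key (mains off), the right one; as key_blue
- key_blue_top (a point): centre of the blue key's face, 12 mm out from the panel; it is pushed along the panel's normal; the three keys stand 60 mm apart in a row along the cleaner's y. The point's z axis points out of the panel along the normal
- key_yellow_top (a point): centre of the yellow key's face, as key_blue_top
- key_red_top (a point): centre of the red key's face, as key_blue_top
- bath_mouth (a point): point on the cleaner's vertical tank axis, 192 mm above the bench: here the lid's origin lies when the lid is on
- lid: loose square steel lid 166 by 166, 16 high, 0.25 to 0.43 kg with knob: a plate whose edge turns down 12 mm all round, loosely (3 mm play a side) over the tank rim; lift it straight up by 15 mm or more before moving it aside. Origin: centre of its underside (plane of the lower edge), z up; top face at 16. Not fastened
- knob: black bar knob on the middle of the lid: 24 wide (along the lid's x, grip across this), 50 long (along the lid's y), its flat sides from 10 to 38 above the lid's top face, on an 18 mm round stem. Origin: on the lid's top face; axes as the lid's
- knob_grip (a point): middle of the knob, 24 above the lid's top face (40 above the lid's lower edge); axes as the lid's
- drainer: steel drip tray 190 (x) by 210 (y), 22 high, fixed, carrying the sloping wire rack; stands to the left or to the right of the cleaner. Origin: centre of its underside on the bench
- rack: the drainer's sloping wire rack, fixed: five 6 mm bars 36 apart up the slope, between side rails 190 apart, 185 long; 30 degrees, low end facing left (+y). Origin: middle of the low end, 45 above the bench, in the plane of the bars' tops; x up the slope, y across, z out of it. A lid lying home has its origin at x = 83, y = 0, z = 0 here, its edges along the rack's x and y, any way round
- stop_bar: blue round bar of 8 mm across the low end of the rack, 190 long, top 12 above the plane of the bars; its face towards the lid is at the rack's x = 0. Origin and axes as the rack's
- foam_tray: white foam tray 200 by 220, 55 high, fixed, with four round pockets, on the other side of the cleaner from the drainer. Origin: centre of its underside. A turbine wheel in each pocket, 6 mm proud, two of them fixed
- wheel1: loose steel turbine wheel, 70 across, 46 high, in a pocket of the foam tray; leave it alone. Origin: centre of its underside
- wheel2: second loose turbine wheel, as wheel1
- flask: pink drinking flask, 82 across, 152 high, stands at the back of the bench; leave it alone. Origin: centre of its underside
- tub: yellow tub with a lid, 96 across, 122 high, stands at the back of the bench; leave it alone. Origin: centre of its underside
Not all that is in view belongs to the job. Leave any purple look-alike of the lid alone.

How it is judged (in metres and radians):
On the way, in this order (a step that is already met when the one before it is completed fails the run):
1. the blue key is pressed down, alone, with the lid on (value of joint key_blue above 0.0045 m and distance between lid and bath_mouth below 0.012 m and value of joint each of key_yellow, key_red below 0.0015 m), for 0.05 s.
2. then the yellow key, alone, with the lid on (value of joint key_yellow above 0.0045 m and distance between lid and bath_mouth below 0.012 m and value of joint each of key_blue, key_red below 0.0015 m), for 0.05 s.
3. then the red key, alone, with the lid on (value of joint key_red above 0.0045 m and distance between lid and bath_mouth below 0.012 m and value of joint each of key_blue, key_yellow below 0.0015 m), for 0.05 s.
4. the lid is lifted clear of the cleaner by its knob (z of lid in the frame of bath_mouth above 0.02 m and contact force between the fingers and knob above 1 N), for 0.2 s.
5. the lid, still held by its knob, lies flat and square on the rack's bars and bears on the stop bar (angle between the z axis of lid and the z axis of rack, either way round below 0.07 rad and (angle between the x axis of lid and the x axis of rack, either way round below 0.1 rad or angle between the x axis of lid and the y axis of rack, either way round below 0.1 rad) and angle between lid's own z axis and vertical below 1 rad and y of lid in the frame of rack between -0.025 and 0.025 m and x of lid in the frame of rack between 0.075 and 0.088 m and z of lid in the frame of rack below 0.005 m and contact force between the fingers and knob above 1 N and contact force between lid and rack above 0.3 N and contact force between lid and stop_bar above 0.3 N), for 0.1 s.
At the end, for the whole second after the job is handed in: the lid lies released and at rest on the rack's bars, knob up, flat to them within 4 degrees and square within 6, its middle within 25 mm of the rack's middle line and its lower edge within 5 mm of the stop bar; all three keys are up again (angle between the z axis of lid and the z axis of rack, either way round below 0.07 rad and (angle between the x axis of lid and the x axis of rack, either way round below 0.1 rad or angle between the x axis of lid and the y axis of rack, either way round below 0.1 rad) and angle between lid's own z axis and vertical below 1 rad and y of lid in the frame of rack between -0.025 and 0.025 m and x of lid in the frame of rack between 0.075 and 0.088 m and z of lid in the frame of rack below 0.005 m and contact force between lid and rack above 0.3 N and linear speed of lid below 0.01 m/s and angular speed of lid below 0.05 rad/s and value of joint each of key_blue, key_yellow, key_red below 0.0015 m); the robot touches nothing.
It fails at once if two keys are pressed together (value of joint each of key_blue, key_yellow above 0.0025 m or value of joint each of key_yellow, key_red above 0.0025 m or value of joint each of key_blue, key_red above 0.0025 m).
It fails at once if the lid is set down hard on the drainer (a blow over 120 N) (contact force between lid and rack above 120 N or contact force between lid and stop_bar above 120 N).
It fails at once if a turbine wheel, the flask or the tub is disturbed (moved more than 20 mm) (distance of any of wheel1, wheel2, flask, tub from where it was at the start of the episode above 0.02 m).
It also fails if it takes over 64 s, if anything falls off the work surface, if the arm or the gripper's body presses on something with over 40 N, if the wrist force passes 120 N, or if a joint passes its speed limit or range.

## Working session

There is one attempt and no reset: what is moved stays moved. The work goes in short steps, Python scripts to look and compute and a tool call to move; the robot and the scene stay as the last step left them, time stands still between calls to the robot, and variables do not carry over. Pictures are saved under pics/ and viewed, at most 10 in all, crops included, and the job is handed in when it is done.

Besides the shell and the picture viewer there is one more tool, called after "Emit:" as name(argument=value, ...), one argument or row to a line, values as JSON. step_arm: Moves the arm, as the interface text tells. Its arguments: {"type":"object","properties":{"steps":{"type":"array","items":{"type":"number"}},"grip_force":{"type":"number"}},"required":["steps"]}

```bash
mkdir -p pics; python3 - <<'E'
from cell import env
import cv2,numpy as np,json
for n in ("top","side"):
    c=env.read_camera(n); cv2.imwrite(f"pics/{n}0.png",c["image"][:,:,::-1])
    np.savez(f"{n}.npz",**c); print(n,c["camera_matrix"].round(1).tolist(),c["R"].round(3).tolist(),c["t"].round(3).tolist())
print(env.get_obs())
E
```

```text
top [[383.8, 0.0, 280.0], [0.0, 383.8, 220.3], [0.0, 0.0, 1.0]] [[-0.022, -1.0, -0.004], [-0.995, 0.022, -0.092], [0.092, 0.002, -0.996]] [0.131, 0.476, 1.149]
side [[427.1, 0.0, 280.5], [0.0, 427.1, 210.5], [0.0, 0.0, 1.0]] [[-0.961, -0.275, -0.019], [-0.178, 0.672, -0.719], [0.211, -0.688, -0.695]] [0.499, 0.118, 1.333]
{'time_s': 0.1, 'qpos': array([65.72511482, 18.43564674, -4.01557622, 83.16875787,  1.29633001,
       78.54117433, -3.25940777]), 'joint_velocities': array([-0.03335526, -0.01502621, -0.07149034, -0.05266365,  0.04528798,
       -0.06120023,  0.00738413]), 'effort': array([ 5.37917531e-04, -4.92570591e+01, -4.05446347e-01, -3.13397670e+01,
       -6.41680718e-02,  3.95071541e-02,  4.52867482e-05]), 'tool_pos': array([ 0.27544108, -0.58854994,  0.40375376]), 'tool_rot': array([-1.79899729e+02,  6.79776559e-03,  2.50854045e+01]), 'force': array([-0.37092334, -0.58908519,  0.74836619]), 'wrist_torque': array([0.01554635, 0.04177613, 0.01123156]), 'grasp_force': 0.0, 'grip_width': 0.08706743791417576}
```

View pics/top0.png

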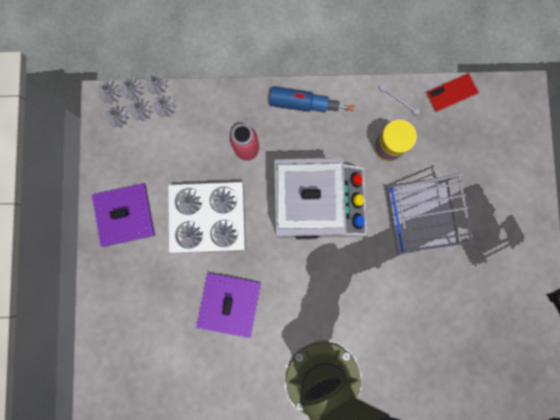

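View pics/side0.png

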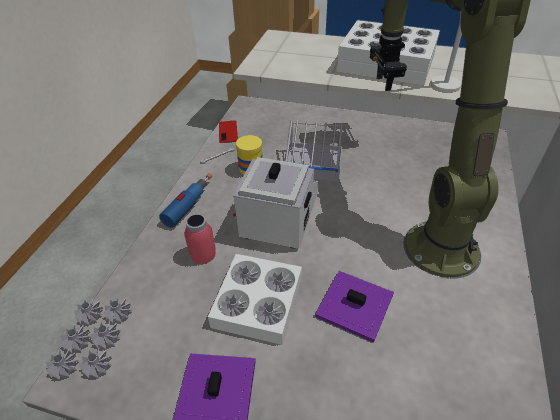

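The top view shows the cleaner around (320,198), with red (357,179), yellow (358,200) and blue (359,221) keys. The knob is at (311,193), and the drainer is at (430,212) with its stop bar near (397,220). The side view agrees with this layout. I'll measure by colour.

```bash
cat > h.py <<'E'
import numpy as np,cv2
def load(n): return dict(np.load(n+".npz"))
def w(c,u,v,z):
    d=c["R"].T@np.linalg.inv(c["camera_matrix"])@np.array([u,v,1.]); o=-c["R"].T@c["t"]
    return o+d*(z-o[2])/d[2]
def px(c,X):
    p=c["camera_matrix"]@(c["R"]@np.asarray(X)+c["t"]); return p[:2]/p[2]
def blobs(c,lo,hi,box,amin=5):
    x0,y0,x1,y1=box; hsv=cv2.cvtColor(c["image"],cv2.COLOR_RGB2HSV)[y0:y1,x0:x1]
    m=cv2.inRange(hsv,np.array(lo),np.array(hi)); n,l,s,ce=cv2.connectedComponentsWithStats(m)
    return m,[(s[i,4],ce[i]+[x0,y0],s[i,:4]+[x0,y0,0,0]) for i in range(1,n) if s[i,4]>=amin]
E
python3 - <<'E'
from h import *
c=load("top")
for n,lo,hi,b,z in (("red",(0,150,90),(8,255,255),(345,165,372,240),.113),("yel",(20,150,90),(35,255,255),(345,165,372,240),.113),("blue",(100,150,60),(125,255,255),(345,165,372,240),.113),("knob",(0,0,0),(180,255,60),(295,180,328,205),.246)):
    for a,ce,s in blobs(c,lo,hi,b)[1]: print(n,a,ce.round(1),s,w(c,*ce,z).round(4))
m,bl=blobs(c,(105,120,60),(130,255,255),(380,175,415,260))
for b in bl: print("stop",b[0],b[1].round(1),b[2],w(c,*b[1],.053).round(4))
im=c["image"][150:270,260:490,::-1]
cv2.imwrite("pics/crop.png",cv2.resize(im,None,fx=3.4,fy=3.4,interpolation=cv2.INTER_CUBIC))
E
```

```text
red 82 [357.3 178.8] [353 173   9  12] [ 0.5839 -0.102   0.113 ]
yel 99 [357.9 199.6] [353 194  10  12] [ 0.5243 -0.1014  0.113 ]
blue 97 [358.7 220.6] [354 215  10  12] [ 0.4649 -0.1012  0.113 ]
knob 141 [310.4 193.5] [302 190  18   8] [0.5233 0.0427 0.246 ]
stop 158 [396.6 218.1] [390 187  14  65] [ 0.4751 -0.226   0.053 ]
```

View pics/crop.png

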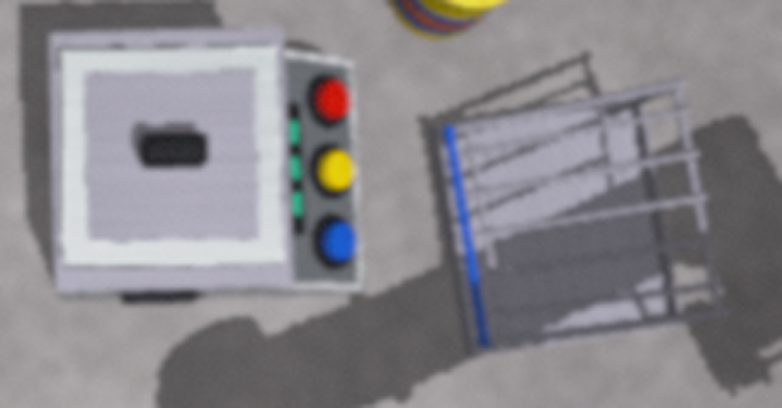

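The crop shows the stop bar running from crop (448,128) to (485,347). The rack's top corners are near (685,85) and (720,315).

```bash
python3 - <<'E'
from h import *
c=load("top")
f=lambda u,v:(260+u/3.4-.35,150+v/3.4-.35)
a=w(c,*f(448,128),.053);b=w(c,*f(485,347),.053)
p=w(c,*f(685,85),.045+.0925);q=w(c,*f(720,315),.045+.0925)
print(a,b,np.linalg.norm(a-b)); print(p,q,np.linalg.norm(p-q)); 
d=(a-b)[:2]; d/=np.linalg.norm(d); up=np.array([d[1],-d[0]]); print("across",d,"up",up, np.degrees(np.arctan2(d[1],d[0])))
# from the colour mask
m,_=blobs(c,(105,120,60),(130,255,255),(380,175,415,260)); v,u=np.nonzero(m)
P=np.array([w(c,x+380,y+175,.053) for x,y in zip(u,v)])[:,:2]; mu=P.mean(0); e=np.linalg.svd(P-mu,full_matrices=False)[2][0]; print(mu,e,np.degrees(np.arctan(e[1]/e[0])),np.ptp((P-mu)@e))
# bar top point ~ rack (-.002,.,.0115): horizontal offset along up = -.002*cos30-.0115*... 
mid=(a+b)[:2]/2
off=-.004*np.cos(np.pi/6)-.008*.5 # stop centre along up, relative to origin
print("stop centre off",off,"origin",mid-off*up, mu-off*up, "len to top",((p+q)[:2]/2-mid)@up)
E
```

```text
[ 0.56779333 -0.21524247  0.053     ] [ 0.37519948 -0.23791658  0.053     ] 0.19392397444589962
[ 0.58426401 -0.38534673  0.1375    ] [ 0.39633161 -0.40114328  0.1375    ] 0.18859512023212616
across [0.99314103 0.11692264] up [ 0.11692264 -0.99314103] 6.714532508214851
[ 0.47534012 -0.22596847] [-0.99303416 -0.11782678] 6.766696538226178 0.19281115291806353
stop centre off -0.007464101615137755 origin [ 0.47236913 -0.23399243] [ 0.47621284 -0.23338137] len to top 0.16772063788356423
```

Rack length, stop length and key spacing all agree with the given sizes. I'm moving above the keys, fingers shut.

Emit:
step_arm(
  steps=[0,37.5,-27.5,0,0,0,37.5,-27.5,0,0,0,37.5,-27.5,0,0,0,37.5,-27.5,0,0,0,37.5,-27.5,0,0,0,37.5,-27.5,0,0,0,37.5,-27.5,0,0,0,37.5,-27.5,0,0,0,37.5,-27.5,0,0,0,37.5,-27.5,0,0,0,37.5,-27.5,0,0],
  grip_force=30,
)

```text
time_s: 1.48
tool_pos: [0.5212, -0.1385, 0.4044]
tool_rot: [-180.0, 0.0, 25.1]
force: [0.6, -0.5, 0.2]
grip_width: 0.0006
grasp_force: 0.0
```

Emit:
step_arm(
  steps=[0,0,0,0,-9.3,0,0,0,0,-9.3,0,0,0,0,-9.3,0,0,0,0,-9.3,0,0,0,0,-9.3,0,0,0,0,-9.3,0,0,0,0,-9.1,0,0,0,0,0],
)

```text
time_s: 2.48
tool_pos: [0.5207, -0.1399, 0.4043]
tool_rot: [-180.0, -0.0, 89.9]
force: [-0.4, 0.1, -0.4]
grip_width: 0.0001
grasp_force: 0.0
```

```bash
python3 - <<'E'
from cell import env
from h import *
c=env.read_camera("wrist"); np.savez("wrist.npz",**c); cv2.imwrite("pics/w1.png",c["image"][:,:,::-1])
o=env.get_obs(); print(o["tool_pos"],o["tool_rot"],o["force"],o["qpos"].round(0)); print("cam",-c["R"].T@c["t"],c["R"][2])
for n,z in (("yel",(.5243,-.1014,.113)),("knob",(.5233,.0427,.246)),("blue",(.4649,-.1012,.113)),("red",(.5839,-.102,.113))): print(n,px(c,z))
E
```

```text
[ 0.52075728 -0.13988565  0.40441149] [-1.79964994e+02 -8.62087347e-03  8.98067649e+01] [ 0.57613395 -0.23521227  0.28482201] [ 40.   7. -29.  98.   3.  76.   9.]
cam [ 0.52131951 -0.06521429  0.38550536] [-0.00126108 -0.27295918 -0.96202479]
yel [286.17127993 152.84202722]
knob [ 288.54784333 -283.55866904]
blue [207.36899834 152.67969948]
red [365.21805922 153.53540418]
```

View pics/w1.png

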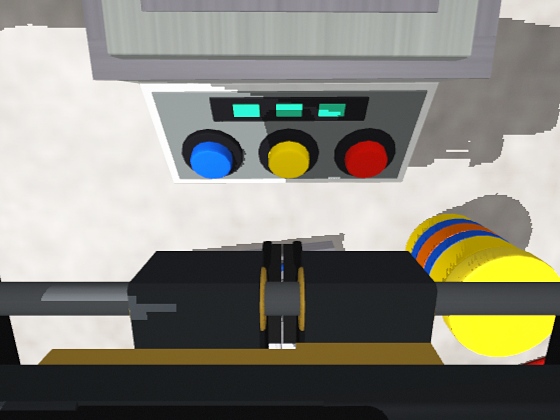

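The wrist view shows the keys: blue (211,159), yellow (289,159) and red (366,159).

```bash
python3 - <<'E'
from h import *
c=load("wrist")
for n,lo,hi in (("red",(0,150,60),(8,255,255)),("yel",(18,150,60),(35,255,255)),("blue",(100,150,60),(125,255,255))):
    for a,ce,s in blobs(c,lo,hi,(150,120,420,200),60)[1]:
        # bottom edge of face: cleaner x -16*cos35, z -16*sin35 from face centre
        u=s[0]+s[2]/2; vb=s[1]+s[3]
        P=w(c,u,vb,.1128-.016*np.sin(np.radians(35))); P[1]+=.016*np.cos(np.radians(35))
        print(n,a,ce.round(1),s,w(c,*ce,.113).round(4),"from lower edge",P.round(4))
E
```

```text
red 1283 [365.6 159. ] [344 140  44  38] [ 0.5844 -0.1061  0.113 ] from lower edge [ 0.5879 -0.1096  0.1036]
yel 1285 [288.3 159.2] [268 141  42  38] [ 0.5259 -0.1062  0.113 ] from lower edge [ 0.5267 -0.1103  0.1036]
blue 1287 [211.  159.6] [190 141  43  38] [ 0.4674 -0.1065  0.113 ] from lower edge [ 0.465  -0.1102  0.1036]
```

Emit:
step_arm(
  steps=[0,3,-11,17,0,0,3,-11,18,0,0,3,-11,18,0,0,3,-11,18,0,0,4,-11,18,0,0,0,0,0,0,0,4.6,0,6.6,0,0,4.6,0,6.6,0,0,2.3,0,3.2,0,0,0,0,0,0,0,0,0,0,0],
)

```text
time_s: 3.9
tool_pos: [0.466, -0.1125, 0.2995]
tool_rot: [180.0, 0.0, 90.0]
force: [-0.5, 0.3, 0.2]
grip_width: 0.0007
grasp_force: 0.0
```

Emit:
step_arm(
  steps=[0,1.1,0,1.6,0,0,1.1,0,1.6,0,0,0,0,0,0],
)

```text
time_s: 4.28
tool_pos: [0.4661, -0.1104, 0.2964]
tool_rot: [180.0, 0.0, 90.0]
force: [0.0, -1.6, 3.1]
grip_width: 0.0005
grasp_force: 1.3
```

Emit:
step_arm(
  steps=[0,1.1,0,1.6,0,0,0,0,0,0],
)

```text
time_s: 4.53
tool_pos: [0.4661, -0.1092, 0.2948]
tool_rot: [180.0, 0.0, 90.0]
force: [0.4, -1.9, 3.4]
grip_width: 0.0004
grasp_force: 1.9
```

Emit:
step_arm(
  steps=[0,0.6,0,0.8,0,0,0,0,0,0],
)

```text
time_s: 4.78
tool_pos: [0.4661, -0.1086, 0.2939]
tool_rot: [180.0, 0.0, 90.0]
force: [0.5, -2.3, 2.9]
grip_width: 0.0007
grasp_force: 2.2
```

Continue until it bottoms out.

Emit:
step_arm(
  steps=[0,0.6,0,0.8,0,0,0,0,0,0],
)

```text
time_s: 5.03
tool_pos: [0.4661, -0.1081, 0.2932]
tool_rot: [180.0, 0.0, 90.0]
force: [0.1, -2.1, 4.6]
grip_width: 0.0005
grasp_force: 2.7
```

Emit:
step_arm(
  steps=[0,0.6,0,0.8,0,0,0,0,0,0],
)

```text
time_s: 5.28
tool_pos: [0.4661, -0.1078, 0.293]
tool_rot: [180.0, 0.1, 90.0]
force: [-1.0, -3.6, 8.6]
grip_width: 0.0006
grasp_force: 4.5
```

Emit:
step_arm(
  steps=[0,0.6,0,0.8,0,0,0,0,0,0],
)

```text
time_s: 5.52
tool_pos: [0.4661, -0.1076, 0.2928]
tool_rot: [180.0, 0.1, 89.9]
force: [-3.2, -5.0, 11.6]
grip_width: 0.0003
grasp_force: 6.2
```

Blue bottomed out. Now yellow.

Emit:
step_arm(
  steps=[0,-5.7,0,-8.2,0,0,-5.8,0,-8.2,0,0,0,30,0,0,0,0,30,0,0,0,0,0,0,0,0,2.9,0,4.1,0,0,2.9,0,4.1,0,0,2.9,0,4.1,0,0,1.1,0,1.6,0,0,1.1,0,1.6,0,0,0,0,0,0],
)

```text
time_s: 6.9
tool_pos: [0.5256, -0.1079, 0.293]
tool_rot: [-179.9, 0.1, 90.0]
force: [-4.4, -2.6, 6.9]
grip_width: 0.0008
grasp_force: 3.6
```

Emit:
step_arm(
  steps=[0,0.6,0,0.9,0,0,0,0,0,0],
)

```text
time_s: 7.15
tool_pos: [0.5256, -0.1077, 0.2927]
tool_rot: [-180.0, 0.1, 89.9]
force: [-6.6, -3.1, 11.4]
grip_width: 0.0005
grasp_force: 5.4
```

Emit:
step_arm(
  steps=[0,-5.7,0,-8.2,0,0,-5.8,0,-8.2,0,0,0,30,0,0,0,0,30,0,0,0,0,0,0,0,0,2.9,0,4.1,0,0,2.9,0,4.1,0,0,2.9,0,4.1,0,0,1.1,0,1.6,0,0,1.1,0,1.6,0,0,0,0,0,0],
)

```text
time_s: 8.52
tool_pos: [0.5856, -0.1079, 0.293]
tool_rot: [-180.0, 0.1, 89.9]
force: [-3.0, -1.8, 6.1]
grip_width: 0.0004
grasp_force: 3.2
```

Emit:
step_arm(
  steps=[0,0.6,0,0.9,0,0,0,0,0,0],
)

```text
time_s: 8.78
tool_pos: [0.5856, -0.1076, 0.2928]
tool_rot: [-180.0, 0.1, 89.9]
force: [-5.1, -2.6, 9.9]
grip_width: 0.0003
grasp_force: 4.9
```

Red bottomed too. Retreat, rise and look at the knob.

Emit:
step_arm(
  steps=[0,-5.7,0,-8.2,0,0,-5.8,0,-8.2,0,0,0,0,-40,0,0,0,0,-50,0,0.5,0,0,-50,0,1,20,-12,-13,0,1,40,-25,0,0,1,38,-23,0,0,1,0,0,0,0],
)

```text
time_s: 9.9
tool_pos: [0.5248, -0.0159, 0.4616]
tool_rot: [179.9, -0.0, 90.4]
force: [0.5, -1.2, 0.1]
grip_width: 0.0425
grasp_force: 0.0
```

```bash
python3 - <<'E'
from cell import env
from h import *
c=env.read_camera("wrist"); np.savez("wrist2.npz",**c); cv2.imwrite("pics/w2.png",c["image"][:,:,::-1])
o=env.get_obs(); print(o["tool_pos"],o["tool_rot"])
for z in ((.525,.031,.246),(.525+.077,.031+.077,.208),(.525-.083,.031-.083,.208)): print(px(c,z))
E
```

```text
[ 0.52553304 -0.01840818  0.46135494] [1.79911232e+02 4.43476466e-02 9.01687365e+01]
[281.30662146 155.90251003]
[412.82380463  17.06752979]
[163.4684943  264.58546827]
```

View pics/w2.png

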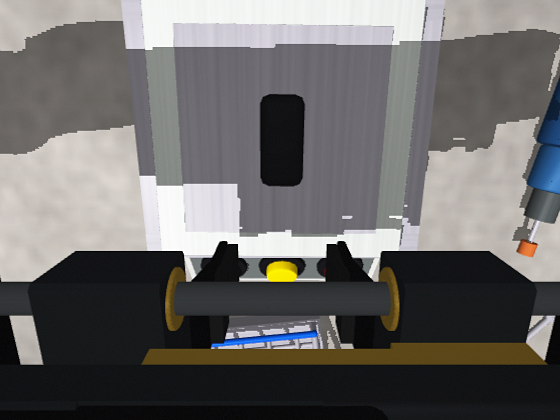

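The knob spans columns 261–303 and rows 94–186, square to the gripper.

```bash
python3 - <<'E'
from h import *
c=load("wrist2")
for u,v in ((261,140),(303,140),(282,94),(282,186),(282,140)): print(w(c,u,v,.246).round(4))
m,b=blobs(c,(0,0,0),(180,255,40),(230,70,340,210),300)
v,u=np.nonzero(m); print(cv2.minAreaRect(np.c_[u,v].astype(np.float32)))
E
```

```text
[0.514  0.0395 0.246 ]
[0.5366 0.0397 0.246 ]
[0.5252 0.0633 0.246 ]
[0.5255 0.0142 0.246 ]
[0.5253 0.0396 0.246 ]
((52.0, 69.5), (91.0, 42.0), 90.0)
```

Emit:
step_arm(
  steps=[1,20,0,0,0,1,20,0,0,0,1,17,0,0,0,1,0,0,20,0,1,0,0,25,0,1,0,0,20,0,1,0,0,0,0,0,0,0,0,0,0,0,0,0,0,0,0,0,0,0,0,0,0,0,0,0,0,0,0,0],
  grip_force=15,
)

```text
time_s: 11.45
tool_pos: [0.5259, 0.0369, 0.3959]
tool_rot: [180.0, 0.0, 90.0]
force: [0.2, -1.2, -0.1]
grip_width: 0.045
grasp_force: 0.0
```

Emit:
step_arm(
  steps=[0,0,0,0,0,0,0,0,0,0,0,0,0,0,0,0,0,0,0,0],
)

```text
time_s: 11.95
tool_pos: [0.5258, 0.0368, 0.3957]
tool_rot: [-180.0, 0.0, 90.0]
force: [-1.3, -0.5, 0.6]
grip_width: 0.0239
grasp_force: 15.0
```

Emit:
step_arm(
  steps=[0,0,0,-5,0,0,0,0,-10,0,0,0,0,-15,0,0,0,0,-20,0,0,0,0,0,0],
)

```text
time_s: 12.58
tool_pos: [0.5265, 0.0371, 0.4481]
tool_rot: [179.8, 0.0, 90.0]
force: [0.2, -0.8, -2.3]
grip_width: 0.0239
grasp_force: 15.0
```

Emit:
step_arm(
  steps=[0,-10,-2,0,0,0,-25,-4,0,0,0,-35,-5,0,0,0,-40,-6,0,0,0,-40,-6,0,0,0,-40,-6,0,0,0,-40,-6,0,0,0,-40,-5,0,0,0,-33,-4,0,0,0,-20,-2,0,0,0,-10,-1,0,0,0,0,0,0,-3.3],
)

```text
time_s: 14.08
tool_pos: [0.4789, -0.2963, 0.4454]
tool_rot: [-180.0, -0.0, 93.4]
force: [-0.3, 0.2, -3.3]
grip_width: 0.0236
grasp_force: 15.0
```

Emit:
step_arm(
  steps=[0,0,0,0,-3.4,0,0,0,20,0,0,0,0,35,0,0,0,0,20,0,0,0,0,10,0,0,0,0,0,0,0,0,0,0,0],
)

```text
time_s: 14.95
tool_pos: [0.4793, -0.2961, 0.3619]
tool_rot: [179.9, 0.1, 96.7]
force: [-0.7, 0.1, -1.9]
grip_width: 0.024
grasp_force: 15.0
```

```bash
python3 - <<'E'
from cell import env
from h import *
c=env.read_camera("side"); np.savez("side2.npz",**c)
o=env.get_obs(); print(o["tool_pos"],o["tool_rot"],o["force"],o["grip_width"])
u,v=px(c,(.479,-.296,.15)); print(u,v); u,v=int(u),int(v)
im=c["image"][max(0,v-90):v+70,max(0,u-100):u+100,::-1]
cv2.imwrite("pics/s2.png",cv2.resize(im,None,fx=3.5,fy=3.5,interpolation=cv2.INTER_CUBIC))
E
```

```text
[ 0.47930305 -0.29613396  0.36197211] [1.79908228e+02 7.66251600e-02 9.67004203e+01] [ 0.14837538 -0.93637664 -2.40384107] 0.02390010714476156
313.1544795822145 134.16892218041212
```

View pics/s2.png

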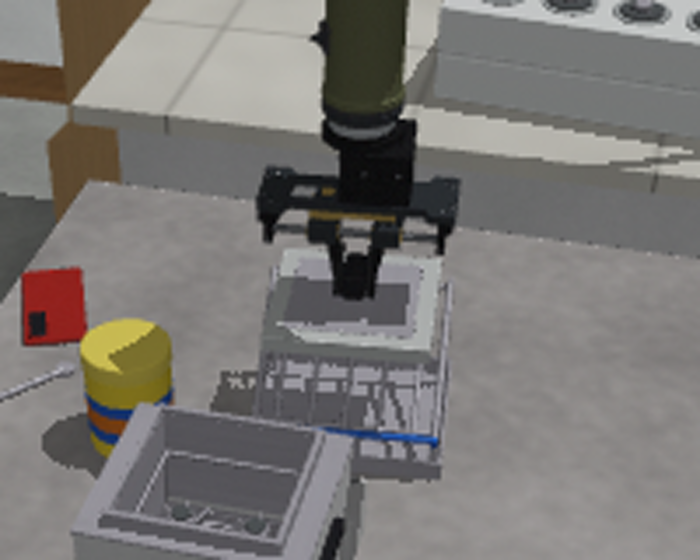

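The side crop shows the lid level and centred between the rails. Lowering until the upper edge touches.

Emit:
step_arm(
  steps=[0,0,0,10,0,0,0,0,8,0,0,0,0,5,0,0,0,0,4,0,0,0,0,3,0,0,0,0,3,0,0,0,0,3,0,0,0,0,0,0],
)

```text
time_s: 16.0
tool_pos: [0.4789, -0.2953, 0.3246]
tool_rot: [-180.0, -0.1, 96.7]
force: [-1.8, 3.0, -0.4]
grip_width: 0.0238
grasp_force: 15.0
```

Emit:
step_arm(
  steps=[0,0,0,3,0,0,0,0,3,0,0,0,0,3,0,0,0,0,3,0,0,0,0,0,0],
)

```text
time_s: 16.62
tool_pos: [0.479, -0.2963, 0.3126]
tool_rot: [180.0, 0.0, 96.7]
force: [0.9, 2.4, -0.9]
grip_width: 0.0236
grasp_force: 15.0
```

Emit:
step_arm(
  steps=[0,0,0,3,0,0,0,0,3,0,0,0,0,3,0,0,0,0,3,0,0,0,0,3,0,0,0,0,0,0],
)

```text
time_s: 17.38
tool_pos: [0.4787, -0.2965, 0.2975]
tool_rot: [-180.0, 0.0, 96.7]
force: [-0.5, 1.2, -0.7]
grip_width: 0.0239
grasp_force: 15.0
```

Emit:
step_arm(
  steps=[0,0,0,2,0,0,0,0,2,0,0,0,0,0,0],
)

```text
time_s: 17.75
tool_pos: [0.4788, -0.2966, 0.2937]
tool_rot: [180.0, 0.0, 96.7]
force: [0.1, 1.1, -0.9]
grip_width: 0.0237
grasp_force: 15.0
```

Emit:
step_arm(
  steps=[0,0,0,1,0,0,0,0,1,0,0,0,0,0,0],
)

```text
time_s: 18.12
tool_pos: [0.4788, -0.2964, 0.2918]
tool_rot: [180.0, 0.0, 96.7]
force: [-0.2, -0.3, -1.0]
grip_width: 0.0237
grasp_force: 15.0
```

Emit:
step_arm(
  steps=[0,0,0,1,0,0,0,0,1,0,0,0,0,0,0],
)

```text
time_s: 18.5
tool_pos: [0.4789, -0.2961, 0.2897]
tool_rot: [-180.0, 0.0, 96.7]
force: [0.2, 0.5, -1.4]
grip_width: 0.0237
grasp_force: 15.0
```

Emit:
step_arm(
  steps=[0,0,0,1,0,0,0,0,1,0,0,0,0,0,0],
)

```text
time_s: 18.88
tool_pos: [0.4789, -0.2961, 0.2877]
tool_rot: [-180.0, -0.0, 96.7]
force: [0.8, 0.6, -0.9]
grip_width: 0.0243
grasp_force: 15.0
```

```bash
python3 - <<'E'
from cell import env
from h import *
o=env.get_obs(); print(o["tool_pos"],o["force"],o["wrist_torque"])
c=env.read_camera("side"); np.savez("side3.npz",**c)
im=c["image"][84:184,263:363,::-1]
cv2.imwrite("pics/s3.png",cv2.resize(im,None,fx=5.5,fy=5.5,interpolation=cv2.INTER_CUBIC))
E
```

```text
[ 0.47887937 -0.2961173   0.28765558] [ 0.75830118  0.63073811 -0.91536445] [-0.10753165 -0.11996784 -0.09118362]
```

View pics/s3.png

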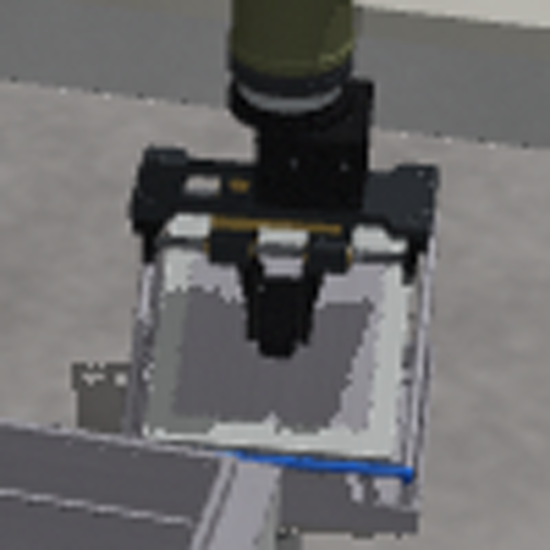

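The lid has pivoted to nearly flat, close to the stop and between the rails. I'll lower until the force rises.

Emit:
step_arm(
  steps=[0,0,0,1,0,0,0,0,1,0,0,0,0,0,0],
)

```text
time_s: 19.3
tool_pos: [0.4789, -0.2961, 0.2874]
tool_rot: [-180.0, 0.0, 96.7]
force: [-3.5, 2.0, 8.8]
grip_width: 0.0235
grasp_force: 15.0
```

Emit:
step_arm(
  steps=[0,0,0,1,0,0,0,0,1,0,0,0,0,0,0],
)

```text
time_s: 19.68
tool_pos: [0.479, -0.296, 0.2871]
tool_rot: [-180.0, 0.1, 96.7]
force: [-7.2, 3.5, 18.4]
grip_width: 0.0238
grasp_force: 15.0
```

Flat now. I'll ease the push and slide down the slope.

Emit:
step_arm(
  steps=[0,0,0,-2.5,0,0,2,0,1.15,0,0,2,0,1.15,0,0,2,0,1.15,0,0,0,0,0,0],
)

```text
time_s: 20.3
tool_pos: [0.4787, -0.2932, 0.2863]
tool_rot: [179.8, 0.5, 96.6]
force: [-2.1, -4.1, 15.5]
grip_width: 0.0236
grasp_force: 15.0
```

Emit:
step_arm(
  steps=[0,1,0,0.6,0,0,1,0,0.6,0,0,0,0,0,0],
)

```text
time_s: 20.68
tool_pos: [0.4784, -0.2927, 0.2862]
tool_rot: [179.8, 0.6, 96.5]
force: [-3.1, -6.5, 16.8]
grip_width: 0.0238
grasp_force: 15.0
```

Emit:
step_arm(
  steps=[0,0,0,-1,0,0,0,0,-1,0,0,0,0,-0.5,0,0,0,0,0,0],
)

```text
time_s: 21.18
tool_pos: [0.4784, -0.2926, 0.2865]
tool_rot: [179.7, 0.6, 96.6]
force: [1.3, -8.9, 5.3]
grip_width: 0.0242
grasp_force: 15.0
```

```bash
python3 - <<'E'
from cell import env
from h import *
o=env.get_obs(); print(o["tool_pos"],o["force"],o["wrist_torque"])
c=env.read_camera("top"); np.savez("top3.npz",**c); s=load("side"); d=env.read_camera("side")
a=cv2.resize(c["image"][160:270,375:485],(550,550),interpolation=cv2.INTER_CUBIC)
u,v=map(int,px(d,(.47,-.22,.06))); b=cv2.resize(d["image"][v-35:v+20,u-25:u+0+0+0+0] if 0 else d["image"][130:180,275:300],(250,500),interpolation=cv2.INTER_CUBIC); b=cv2.copyMakeBorder(b,0,50,0,0,cv2.BORDER_CONSTANT)
b2=cv2.resize(d["image"][140:180,300:350],(0,0),fx=1,fy=1)
cv2.imwrite("pics/t3.png",np.hstack([a,b])[:,:,::-1]); print(u,v)
E
```

```text
[ 0.47839493 -0.29256414  0.28652523] [ 1.30837607 -8.8767201   5.28174771] [-2.11614764 -0.16510954  0.20236926]
310 167
```

View pics/t3.png

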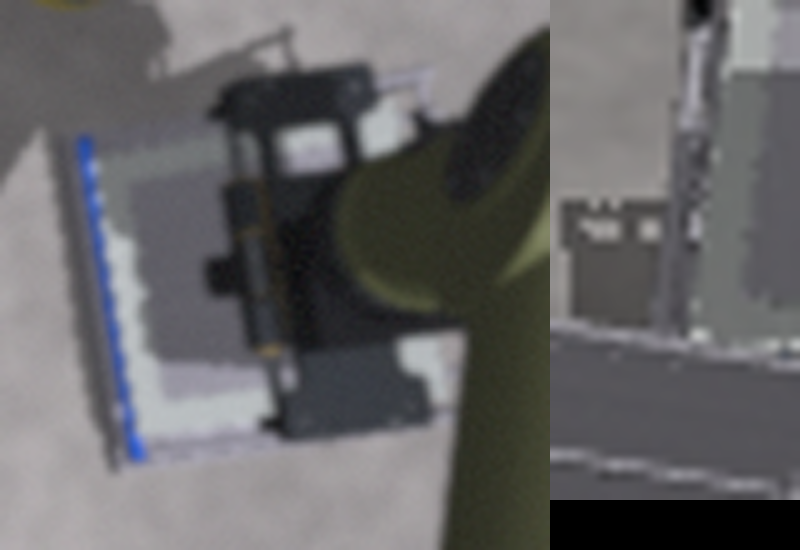

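The top view shows the lid's lower edge tight and parallel against the blue bar, centred. I'll balance the load, hold, then open.

Emit:
step_arm(
  steps=[0,-1,0,0.7,0,0,0,0,0,0,0,0,0,0,0,0,0,0,0,0],
)

```text
time_s: 21.78
tool_pos: [0.4785, -0.293, 0.2863]
tool_rot: [179.8, 0.5, 96.6]
force: [-0.2, -7.4, 9.0]
grip_width: 0.024
grasp_force: 15.0
```

Emit:
step_arm(
  steps=[0,0.3,0,0.6,0,0,0,0,0,0,0,0,0,0,0],
)

```text
time_s: 22.15
tool_pos: [0.4785, -0.2929, 0.2863]
tool_rot: [179.8, 0.6, 96.6]
force: [-1.9, -7.2, 12.1]
grip_width: 0.0241
grasp_force: 15.0
```

Emit:
step_arm(
  steps=[0,-0.7,0,-0.8,0,0,0,0,0,0,1,0,0,0,0,1,0,0,0,0,1,0,0,0,0,1,0,0,0,0,1,0,0,0,0,1,0,0,0,0],
)

```text
time_s: 23.15
tool_pos: [0.4781, -0.2895, 0.2836]
tool_rot: [-180.0, -0.0, 96.7]
force: [-0.6, -0.1, 0.9]
grip_width: 0.0759
grasp_force: 0.0
```

Emit:
step_arm(
  steps=[1,0,0,-5,0,1,0,0,-15,0,1,0,0,-30,0,1,0,0,-40,0,1,0,0,-40,0,1,-40,0,-20,0,1,-50,0,0,0,1,-50,0,0,0,1,-50,0,0,0,1,0,0,0,0],
)

```text
time_s: 24.4
tool_pos: [0.4983, -0.483, 0.4329]
tool_rot: [-179.9, 0.1, 96.3]
force: [-1.0, -0.5, -0.7]
grip_width: 0.087
grasp_force: 0.0
```

```bash
python3 - <<'E'
from cell import env
from h import *
o=env.get_obs(); print(o["tool_pos"],o["force"],o["grip_width"])
c=env.read_camera("top"); d=env.read_camera("side")
im=[]
up=np.array([.117,-.993,0]);ac=np.array([.993,.117,0]);X=.866*up+np.array([0,0,.5]);Z=-.5*up+np.array([0,0,.866]);O=np.array([.472,-.234,.045])
for k,(c,(x0,y0,x1,y1),f) in enumerate(((c,(375,160,485,270),4),(d,(265,100,365,200),4))):
    a=cv2.resize(c["image"][y0:y1,x0:x1],None,fx=f,fy=f,interpolation=cv2.INTER_CUBIC)
    P=[((px(c,O+(.083+i*.083)*X+j*.083*ac+.016*Z)-[x0,y0]+.5)*f).astype(int) for i,j in ((1,1),(1,-1),(-1,-1),(-1,1))]
    cv2.polylines(a,[np.array(P)],True,(0,255,0),1); im.append(cv2.resize(a,(400,400)))
cv2.imwrite("pics/fin.png",np.hstack(im)[:,:,::-1])
E
```

```text
[ 0.49827038 -0.4829534   0.43288984] [-1.01404518 -0.4733158  -0.74140637] 0.08703223003204948
```

View pics/fin.png

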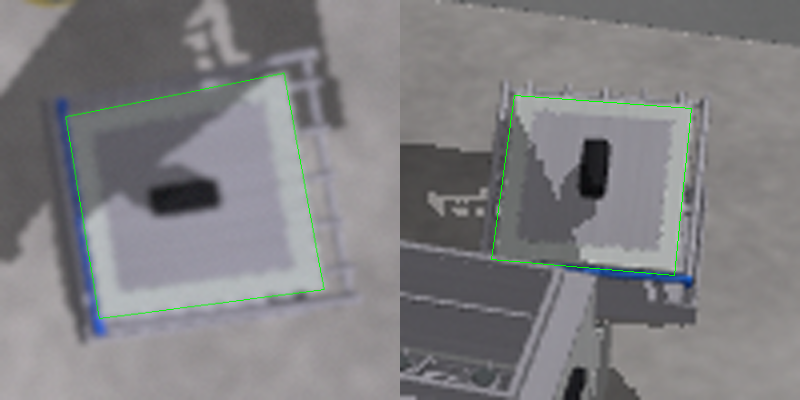

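The predicted home outline matches the lid in both views. The lid is flat, square and against the stop bar, and the gripper is clear.

```bash
python3 -c "
from cell import env
print(env.sign_off())"
```

```text
the job is handed in; nothing more can be done
None
```

I pressed blue, yellow and red in order, each until it bottomed out; then I laid the lid knob up on the rack against the blue stop bar, let go and handed the job in at about 24 s (no verdict was returned).

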